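# Refit the filter frame in the desk air cleaner

## Robot

A 6-joint arm with a two-finger parallel gripper is mounted at the origin on a cart in front of the work surface, level with it; the furniture and walls round the work are solid. World frame = base frame: x ahead of the robot, y to its left, z up, the work surface at z = 0. Lengths are in m, angles in degrees, forces in N, time in s.
With the tool pointing down it reaches from about 0.375 to 0.9 m from the base axis. Payload 3.1 kg.
Tool frame: the origin (TCP) lies on the centre line of the jaws, within the pads' length; the fingertips stand 25 mm ahead of it and the grasp point (between the pads) lies 6 mm ahead of it; z points along the fingers, y is the line along which they close (so a half turn about z gives the same grasp; the last joint's range is limited). The gripper opens to 87 mm and grips with 3 to 60 N. Pads are 19 mm wide; open, the fingers measure 117 mm over their backs; the gripper's body (75 mm by 190 mm) begins 51 mm behind the grasp point.
Start: joints at [53.543, 30.224, 82.088, -0, 67.689, -10.227], TCP at [0.276, 0.561, 0.248] pointing down, gripper open.
Joint ranges: [-176.69, 176.69], [-43.24, 126.21], [12.49, 139.97], [-82, 262], [0, 151.66], [-163.58, 163.58]. Speed limits (degrees/s): [159.86, 159.86, 180, 180, 180, 180].

## Interface

Orientations are given as a 3x3 rotation matrix whose columns are the frame's x, y, z axes.
In Python, from rig import read_state, capture, camera_params, hand_in gives the robot as it stands.
- The arm moves only by the tool apply_moves, never from a script. Its argument "rows" is a list of rows, each an object of numbers: "x", "y", "z": the shift along the tool's x, y, z in mm; "rx", "ry", "rz": the turn, a rotation vector about the tool's x, y, z in units of 6 degrees (1.0 is 6 degrees); "claw": the closure in counts, from 0 (fully open) to 255 (shut). A call has 1 to 10 rows; each row is the pose to reach, as a shift and turn from the pose commanded when the call began, along the tool's axes at that moment; what a row does not reach only later rows make up. A row lasts 1/8 s, in which the tool goes at most 62.5 mm and 10.7 degrees, less where a joint would pass 70% of its speed; a pose out of reach is approached as far as the arm can. A call with a gripper value outside its range is refused whole. The fingers move at their own pace and stop on an object; the grip force is fixed at half the most. Time passes only in rows, so rows that repeat a pose let the fingers close. It gives the time, the measured TCP pose, the force, the opening and the grip force at its end, in the units of the state.
- read_state(): the state, without advancing time (a new reading comes with each control period).
- capture(name): name is "scene" or "top"; returns (picture, depth): 384x512x3 uint8, red, green, blue; 384x512 float32, m along the optical axis (not along the pixel's ray), 0 where there is no reading.
- camera_params(name): a dict with "fx", "fy", "cx", "cy" (pixels), "xyz" and "orientation" of the camera in the world. Camera axes: x right, y up, looking along -z (the intrinsics and any distortion apply to the point x, -y, -z); pixel columns grow to the right and rows downward; lengths in m; the calibration is good to about 2 mm. A picture is of the moment at which its call begins. camera_params takes no time and is no camera call.
- hand_in(): hands the job in; it is judged then, once.
The state is a dict: "time_s": time; "joint_positions": joint angles; "qvel": joint speeds; "tau": joint torques, N m; "position": TCP position; "tcp_rot": TCP orientation; "force": force on the tool from outside, world axes, zero at the start; "moment": the same for the moment, N m; "opening": opening from 0.0 (shut) to 1.0 (fully open); "grasp_force": force on a finger pad.
Only numpy, scipy, OpenCV 4.12 (cv2) and the standard library are available. Lean on these libraries where they do the work, as an engineer would, in place of code of your own. Each camera call takes 0.05 s, during which the arm holds its last target. There are 200 camera calls.

## Task

Put the filter frame back in the open air cleaner: hook its blue tongue under the blue lip, push it in gently until it is felt to stop at the end wall, then swing the other end down until the orange latch snaps over it, and let go. The lip's exact place has to be found by feel; keep all pushes gentle so that nothing cracks, and do not knock over or shove the mug, the ink bottle or the stamp.

Things in the scene. Friction and masses are not known exactly. Their poses are not given: they have to be found in the camera images.
- filter: loose filter frame, 0.12 to 0.25 kg, flat on the desk at first, tab up: white body with paper pleats 130 x 84 x 12 mm (x, y, z); a blue tongue sticks out 18 mm more at the +x end (60 mm wide, 5 mm thick, level with the underside, round tip). Origin: middle of the body's underside
- tab (a point): centre of the filter frame's upright blue pull tab, 28 mm above the underside; frame axes. Tab: 12 mm along x, 40 mm along y, from 12 to 44 mm above the underside; grasp it across either. It stands 5 mm to +x of the body's middle, so body ends lie 60 mm to +x and 70 mm to -x of it
- tongue_tip (a point): middle of the tip of the filter frame's tongue, 78 mm to +x of the tab's centre, 2.5 mm above the underside; frame axes
- rear_edge (a point): middle of the lower edge of the filter frame's rear end (no tongue), 70 mm to -x of the tab's centre, on the underside; 148 mm from the tongue tip
- press_pad (a point): grey pad on top of the filter frame, 47 mm to -x of the tab's centre and 12 mm above the underside: the place to press the rear end down; frame axes
- housing: fixed air cleaner: grey housing 208 x 116 mm, 30 mm high, open on top, holding a carrier with the bay, lip and latch. Origin on the desk under its middle; x along it to the lip end, z up. The carrier's plastic cracks if frame or gripper presses on it with more than 22 N
- bay (a point): middle of the housing at the height of the bay floor (16 mm above the desk), housing axes; the frame ends up lying on it; its sprung seal gives 1 mm per 6 N, up to 3 mm. The carrier is clamped up to 13 mm off the middle along x either way, NOT measured: find it by feel. At zero shift the bay runs from the rear wall's face at x = -71 mm to the end wall's at +79 mm; 90 mm wide
- lip (a point): middle of the blue lip's free lower edge at zero carrier shift (the true one is up to 13 mm off along x), 65 mm to +x of bay and 11 mm above the bay floor; the lip is 5 mm thick and overhangs the 14 mm from here to the end wall. With its rear end up by 8 to 20 degrees the frame clears the latch and its tongue fits under the lip
- rear_wall (a point): middle of the rear wall's upper edge on the bay side at zero carrier shift, 71 mm to -x of bay, 14 mm above the bay floor; wall 14 mm thick. The bay is 150 mm long for the 148 mm frame: unless the tongue is within 2 mm of the end wall the rear end comes down on this wall. Side walls are 12 mm high
- latch (a joint): orange spring latch in the middle of the rear wall: 0 = sprung out, up to 0.006 m as it is pushed back to -x (1 N to start, 3 N at the end). 24 mm wide; sticks out 4 mm at 13 mm above the bay floor, sloping back to the wall's face at 20.5 mm. Pressing the rear end down with 3 to 10 N pushes it back; it snaps out over the frame when that lies home
- mug: white mug, 83 x 117 x 94 mm, bystander; origin under its middle
- ink_bottle: dark square ink bottle, 54 x 54 x 64 mm, bystander; origin under its middle
- stamp: hand stamp with a red knob, 24 x 48 x 69 mm, bystander; origin under its middle
Things that resemble listed ones, but are neither listed nor needed, are in the scene too. What is shaped like the filter but green is not meant.

How it is judged (in metres and radians):
On the way, in this order (a step that is already met when the one before it is completed fails the run):
1. the tongue is down in the bay at the lip end, at lip height, with the rear end of the frame still up (x of tongue_tip in the frame of bay above 0.063 m and z of tongue_tip in the frame of bay between -0.002 and 0.0095 m and y of tongue_tip in the frame of bay between -0.02 and 0.02 m and z of rear_edge in the frame of bay above 0.01 m), for 0.1 s.
2. the rear end is down on the bay floor and the latch has sprung back over it (z of rear_edge in the frame of bay below 0.003 m and z of tongue_tip in the frame of bay below 0.006 m and x of tongue_tip in the frame of bay above 0.063 m and value of joint latch below 0.0015 m), for 0.2 s.
At the end, for the whole second after the job is handed in: The filter frame lies at rest and flat (within 0.04 rad) in the bay: its rear edge less than 3 mm and its tongue tip centre less than 6 mm above the bay floor, the tongue under the lip (tip more than 63 mm to +x of bay), and the latch sprung out over the frame (joint latch below 1.5 mm) (all of step 2 and angle between filter's own z axis and vertical below 0.04 rad and linear speed of filter below 0.01 m/s); the robot touches nothing.
It fails at once if the frame is pressed against the air cleaner with more than 22 N (contact force between filter and housing above 22 N).
It fails at once if the robot presses on the air cleaner with more than 22 N (contact force between any of the fingers, the arm and housing above 22 N).
It fails at once if the mug is shoved more than 30 mm or tipped over (distance of mug from where it was at the start of the episode above 0.03 m or angle between mug's own z axis and vertical above 0.35 rad).
It fails at once if the ink bottle is shoved more than 30 mm or tipped over (distance of ink_bottle from where it was at the start of the episode above 0.03 m or angle between ink_bottle's own z axis and vertical above 0.35 rad).
It fails at once if the hand stamp is shoved more than 30 mm or tipped over (distance of stamp from where it was at the start of the episode above 0.03 m or angle between stamp's own z axis and vertical above 0.35 rad).
It also fails if it takes over 54 s, if anything falls off the work surface, if the arm or the gripper's body presses on something with over 40 N, if the wrist force passes 120 N, or if a joint passes its speed limit or range.

## Working session

There is one attempt and no reset: what is moved stays moved. The work goes in short steps, Python scripts to look and compute and a tool call to move; the robot and the scene stay as the last step left them, time stands still between calls to the robot, and variables do not carry over. Pictures are saved under pics/ and viewed, at most 10 in all, crops included, and the job is handed in when it is done.

Besides the shell and the picture viewer there is one more tool, called after ">>>" as name(argument=value, ...), one argument or row to a line, values as JSON. apply_moves: Moves the arm, as the interface text tells. Its arguments: {"type":"object","properties":{"rows":{"type":"array"}},"required":["rows"]}

```bash
ls; mkdir -p pics; python3 - <<'E'
from rig import *
import cv2,numpy as np
for n in("scene","top"):
    im,d=capture(n);np.savez(f"{n}0.npz",im=im,d=d)
    cv2.imwrite(f"pics/{n}0.png",cv2.resize(im[:,:,::-1],(800,600)))
    print(n,camera_params(n))
s=read_state();print(s)
E
```

```text
pics
scene {'fx': 351.1768050966149, 'fy': 351.1768050966149, 'cx': 255.13798347856886, 'cy': 186.60780803674533, 'xyz': array([0.09314873, 0.17186011, 0.73088525]), 'orientation': array([[-0.52927598,  0.66954139, -0.52113459],
       [-0.84841752, -0.42300629,  0.31820339],
       [-0.00739287,  0.61055713,  0.79193771]])}
top {'fx': 463.5077353976845, 'fy': 463.5077353976845, 'cx': 257.43998137995, 'cy': 193.99953019590882, 'xyz': array([ 0.46763475, -0.12176837,  0.98318679]), 'orientation': array([[ 0.01218175,  0.99636039, -0.08436574],
       [-0.99990996,  0.01261299,  0.0045804 ],
       [ 0.00562783,  0.08430235,  0.99642433]])}
{'time_s': 0.1, 'joint_positions': array([ 5.35443357e+01,  3.02730782e+01,  8.21490302e+01, -3.02770046e-03,
        6.76885682e+01, -1.02273691e+01]), 'qvel': array([ 0.05935174, -0.04449896, -0.08639106,  0.01491002,  0.03078617,
       -0.06589226]), 'tau': array([-3.97137410e-04, -4.40988421e+01, -1.77149177e+01,  6.34846673e-02,
        5.34704095e-02, -3.90794980e-05]), 'position': array([0.27583729, 0.56015913, 0.24667553]), 'tcp_rot': array([[-8.97048949e-01,  4.41929807e-01, -1.10847884e-03],
       [ 4.41931099e-01,  8.97047601e-01, -1.58272385e-03],
       [ 2.94905437e-04, -1.90965204e-03, -9.99998133e-01]]), 'force': array([-0.06899717,  0.44667693,  0.32327024]), 'moment': array([-0.04945954, -0.00605828,  0.01623167]), 'grasp_force': 0.0, 'opening': 0.995917485419879}
```

View pics/scene0.png

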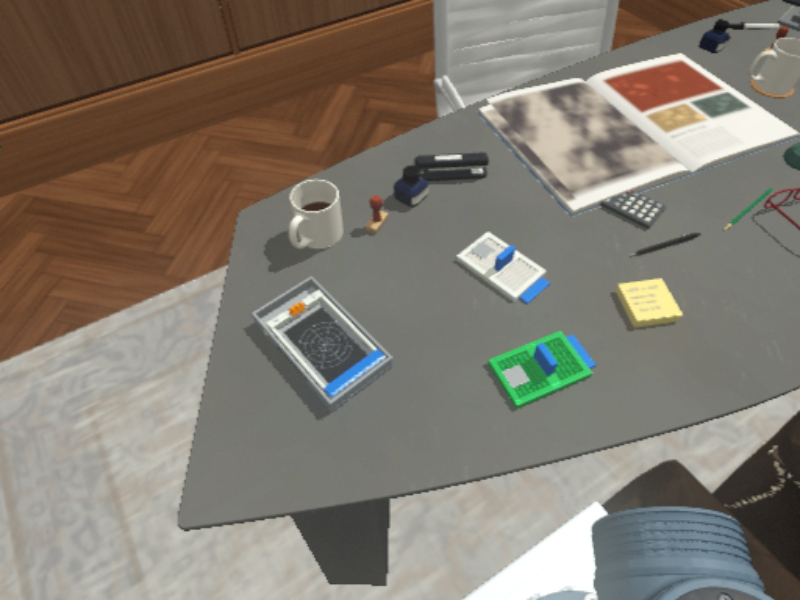

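View pics/top0.png

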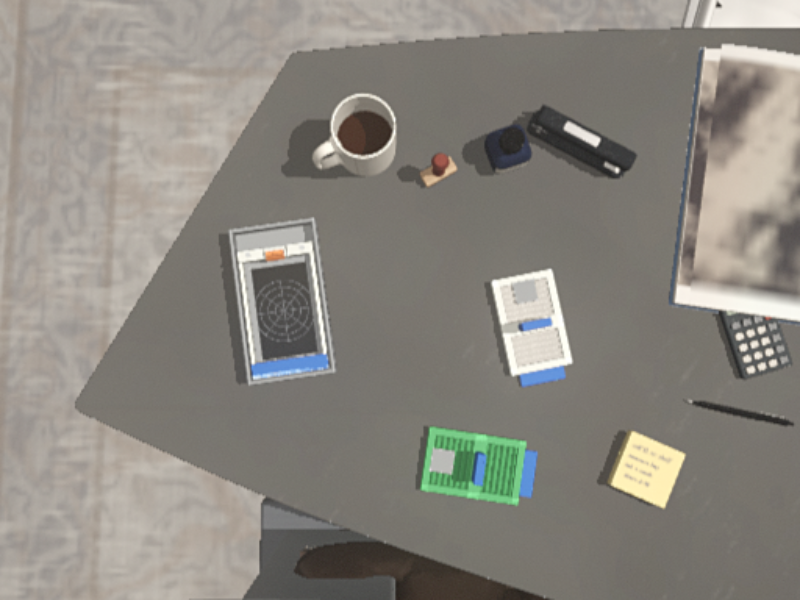

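The scene shows two frame-like things. In the top view (800-wide), the white frame with blue tab is at (531,325) and the green decoy is at (480,468). I choose the white one. The housing is at (280,300), with the blue lip at its bottom end (290,367) and the orange latch at (275,253). The mug is at (362,135), the stamp at (438,170) and the ink bottle at (508,148).

```bash
cat > h.py <<'E'
import numpy as np,cv2
from rig import *
def ray(n,uv,z):
    p=camera_params(n);uv=np.atleast_2d(uv).astype(float)
    d=np.c_[(uv[:,0]-p['cx'])/p['fx'],-(uv[:,1]-p['cy'])/p['fy'],-np.ones(len(uv))]@p['orientation'].T
    return p['xyz']+d*((z-p['xyz'][2])/d[:,2])[:,None]
def pts(n,d):
    v,u=np.mgrid[:384,:512];p=camera_params(n)
    c=np.stack([(u-p['cx'])/p['fx']*d,-(v-p['cy'])/p['fy']*d,-d],-1)
    return c@p['orientation'].T+p['xyz']
def blobs(mask,amin=20):
    n,l,s,c=cv2.connectedComponentsWithStats(mask.astype(np.uint8))
    return [(l==i,s[i],c[i]) for i in range(1,n) if s[i,4]>=amin]
E
python3 - <<'E'
from h import *
for n in("top","scene"):
    f=np.load(n+"0.npz");im,d=f['im'],f['d'];P=pts(n,d)
    hsv=cv2.cvtColor(im,cv2.COLOR_RGB2HSV);H,S,V=[hsv[...,i].astype(int) for i in range(3)]
    print(n)
    for nm,m in(("blue",(H>100)&(H<120)&(S>130)&(V>110)),("orange",(H>5)&(H<18)&(S>150)&(V>150))):
        for b,s,c in blobs(m,12):
            q=P[b];(cc,wh,a)=cv2.minAreaRect(q[:,:2].astype(np.float32)*1000)
            print(nm,s,c.round(1),"xyz",np.median(q,0).round(4),"rect",np.round(cc,1),np.round(wh,1),round(a,1),"z",np.percentile(q[:,2],[5,95]).round(3))
    if n=="top":
        # heights: housing rim & frame body
        for nm,(u0,u1,v0,v1),lo,hi in(("housing",(135,225,130,255),.022,.04),("body",(305,375,165,255),.008,.016),("bodycol",(305,375,165,250),.003,.016)):
            m=np.zeros(d.shape,bool);m[v0:v1,u0:u1]=1
            m&=(P[...,2]>lo)&(P[...,2]<hi)
            if nm=="bodycol": m&=(V>140)
            b=max(blobs(m),key=lambda t:t[1][4])[0]
            h=cv2.minAreaRect(P[b][:,:2].astype(np.float32)*1000);print(nm,b.sum(),h,cv2.boxPoints(h).round(1).tolist())
        m=(P[...,2]>.02)&(P[...,2]<.3)
        for b,s,c in blobs(m,30): print("tall",s,c.round(),np.median(P[b],0).round(3),P[b][:,2].max().round(3))
        cv2.imwrite("pics/crop.png",cv2.resize(im[150:260,290:400,::-1],(550,550),interpolation=cv2.INTER_CUBIC))
E
```

```text
top
blue [334 204  18   7  67] [342.7 207.2] xyz [ 0.5228 -0.3     0.0446] rect [ 522.6 -299.8] [ 7.6 34.8] 11.9 z [0.041 0.047]
blue [161 227  49  13 317] [185.7 233. ] xyz [0.4662 0.0186 0.032 ] rect [469.8 -23.7] [ 19.6 195.1] 4.5 z [0.029 0.034]
blue [333 235  28  12 188] [346.7 240.5] xyz [ 0.454  -0.3153  0.0049] rect [ 455.2 -232.7] [221.9  23.9] 89.7 z [0.002 0.007]
blue [333 288  11  30 221] [337.7 302.6] xyz [ 0.3254 -0.2963  0.0048] rect [ 397.5 -226.4] [246.4  52.4] 44.2 z [0.001 0.008]
blue [303 290   8  21 124] [306.5 299.8] xyz [ 0.3361 -0.2272  0.044 ] rect [ 333.5 -226.7] [14.2 44.8] 89.5 z [0.041 0.046]
housing 2046 ((551.7991943359375, 34.623138427734375), (208.0758819580078, 117.13333892822266), 9.03659439086914) [[439.8999938964844, 76.0999984741211], [458.29998779296875, -39.599998474121094], [663.7000122070312, -6.900000095367432], [645.2999877929688, 108.80000305175781]]
body 2049 ((527.7774047851562, -299.7425231933594), (131.73056030273438, 84.18680572509766), 12.230173110961914) [[454.5, -272.6000061035156], [472.29998779296875, -354.79998779296875], [601.0
[... 1080 characters left out ...]
33 -0.3128  0.0051] rect [289.4 -78.2] [ 36.5 634.7] 34.8 z [0.003 0.007]
blue [363 215  18  21 106] [371.9 224.5] xyz [ 0.3234 -0.2961  0.0054] rect [ 325.5 -295.9] [12.7 62.4] 81.1 z [0.003 0.008]
blue [342 220  15  20 167] [348.6 229.5] xyz [ 0.3318 -0.2219  0.038 ] rect [ 333.5 -225. ] [11.4 39.3] 80.8 z [0.018 0.045]
blue [208 224  38  30 251] [225.2 237.7] xyz [0.4659 0.0258 0.0321] rect [469.9  23.2] [27.6 98.5] 10.8 z [0.028 0.034]
orange [ 390   40   70   30 1071] [423.7  53.9] xyz [ 0.7512 -0.9469  0.0162] rect [ 498.2 -421.6] [ 218.8 1420.2] 25.6 z [0.012 0.019]
orange [185 194  10   8  47] [189.8 197.5] xyz [0.6078 0.045  0.035 ] rect [609.3  44.7] [12.5 22.6] 7.8 z [0.03  0.038]
```

View pics/crop.png

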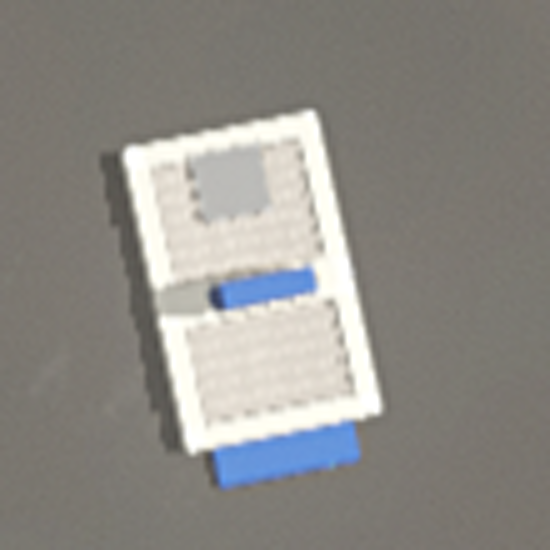

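The crop confirms the choice: white pleated body, blue tab at crop (265,288), tongue at (287,462), grey pad at (228,182). The sizes fit too: body 131.7x84.2 mm, housing 208x117 mm.

```bash
cat >> h.py <<'E'
from scipy.spatial.transform import Rotation as Ro
def Rt(psi,th=0):
    s,c=np.sin(np.radians(psi)),np.cos(np.radians(psi))
    return np.array([[-s,c,0],[c,s,0],[0,0,-1.]])@Ro.from_euler('x',th,degrees=True).as_matrix()
def row(p,R,ref=None):
    s=read_state();p0,R0=(s['position'],s['tcp_rot']) if ref is None else ref
    print("row xyz",(R0.T@(np.array(p)-p0)*1000).round(1),"r",(Ro.from_matrix(R0.T@R).as_rotvec(degrees=True)/6).round(2))
E
python3 -c "
from h import *
row([.5227,-.3005,.13],Rt(12.2))
row([.5227,-.3005,.04],Rt(12.2))"
```

```text
row xyz [-601.8 -662.7  117.8] r [-0.02  0.01  8.6 ]
row xyz [-601.9 -662.6  207.8] r [-0.02  0.01  8.6 ]
```

>>> apply_moves(
  rows=[
    {"x": -602,"y": -663,"z": 60,"rz": 8.6,"claw": 100},
    {"x": -602,"y": -663,"z": 60,"rz": 8.6,"claw": 100},
    {"x": -602,"y": -663,"z": 60,"rz": 8.6,"claw": 100},
    {"x": -602,"y": -663,"z": 60,"rz": 8.6,"claw": 100},
    {"x": -602,"y": -663,"z": 60,"rz": 8.6,"claw": 100},
    {"x": -602,"y": -663,"z": 60,"rz": 8.6,"claw": 100},
    {"x": -602,"y": -663,"z": 60,"rz": 8.6,"claw": 100},
    {"x": -602,"y": -663,"z": 60,"rz": 8.6,"claw": 100},
    {"x": -602,"y": -663,"z": 60,"rz": 8.6,"claw": 100},
    {"x": -602,"y": -663,"z": 60,"rz": 8.6,"claw": 100},
  ],
)

```text
validation failed for argument at $.ro...
```

```bash
python3 -c "
from h import *
s=read_state();print(s['position'],s['opening'])
row([.5227,-.3005,.13],Rt(12.2))"
```

```text
[0.27583729 0.56015913 0.24667553] 0.995917485419879
row xyz [-601.8 -662.7  117.8] r [-0.02  0.01  8.6 ]
```

>>> apply_moves(
  rows=[
    {"x": -602,"y": -663,"z": 60,"rx": 0,"ry": 0,"rz": 8.6,"claw": 100},
    {"x": -602,"y": -663,"z": 60,"rx": 0,"ry": 0,"rz": 8.6,"claw": 100},
    {"x": -602,"y": -663,"z": 60,"rx": 0,"ry": 0,"rz": 8.6,"claw": 100},
    {"x": -602,"y": -663,"z": 60,"rx": 0,"ry": 0,"rz": 8.6,"claw": 100},
    {"x": -602,"y": -663,"z": 60,"rx": 0,"ry": 0,"rz": 8.6,"claw": 100},
    {"x": -602,"y": -663,"z": 60,"rx": 0,"ry": 0,"rz": 8.6,"claw": 100},
    {"x": -602,"y": -663,"z": 60,"rx": 0,"ry": 0,"rz": 8.6,"claw": 100},
    {"x": -602,"y": -663,"z": 60,"rx": 0,"ry": 0,"rz": 8.6,"claw": 100},
    {"x": -602,"y": -663,"z": 60,"rx": 0,"ry": 0,"rz": 8.6,"claw": 100},
    {"x": -602,"y": -663,"z": 60,"rx": 0,"ry": 0,"rz": 8.6,"claw": 100},
  ],
)

```text
time_s: 1.35
position: [0.4484, -0.0409, 0.2056]
tcp_rot: [[-0.21, 0.978, 0.0], [0.978, 0.21, 0.0], [0.0, 0.0, -1.0]]
force: [0.4, 0.6, -0.3]
opening: 0.609
grasp_force: 0.0
```

```bash
python3 -c "
from h import *
s=read_state();print(s['position'],s['opening'])
row([.5227,-.3005,.13],Rt(12.2))"
```

```text
[ 0.44839212 -0.04085364  0.20558533] 0.6085764636372663
row xyz [-269.5   18.    75.5] r [ 0.   -0.   -0.01]
```

>>> apply_moves(
  rows=[
    {"x": -269.5,"y": 18,"z": 60,"rx": 0,"ry": 0,"rz": 0,"claw": 140},
    {"x": -269.5,"y": 18,"z": 60,"rx": 0,"ry": 0,"rz": 0,"claw": 140},
    {"x": -269.5,"y": 18,"z": 60,"rx": 0,"ry": 0,"rz": 0,"claw": 140},
    {"x": -269.5,"y": 18,"z": 60,"rx": 0,"ry": 0,"rz": 0,"claw": 140},
    {"x": -269.5,"y": 18,"z": 90,"rx": 0,"ry": 0,"rz": 0,"claw": 140},
    {"x": -269.5,"y": 18,"z": 110,"rx": 0,"ry": 0,"rz": 0,"claw": 140},
    {"x": -269.5,"y": 18,"z": 110,"rx": 0,"ry": 0,"rz": 0,"claw": 140},
  ],
)

```text
time_s: 2.22
position: [0.5211, -0.2977, 0.0936]
tcp_rot: [[-0.21, 0.978, -0.004], [0.978, 0.21, 0.004], [0.004, -0.003, -1.0]]
force: [-0.0, -0.1, 1.1]
opening: 0.451
grasp_force: 0.0
```

```bash
python3 - <<'E'
from h import *
s=read_state();print(s['position'],s['opening'],s['force'])
row([.5227,-.3005,.04],Rt(12.2))
im,d=capture("scene");np.savez("s1.npz",im=im,d=d)
cv2.imwrite("pics/s1.png",cv2.resize(im[90:240,240:440,::-1],(800,600),interpolation=cv2.INTER_CUBIC))
E
```

```text
[ 0.52108153 -0.29771892  0.09357958] 0.45114617827854875 [-0.02024385 -0.09791924  1.09684543]
row xyz [-3.3  1.2 53.6] r [-0.03 -0.04 -0.01]
```

View pics/s1.png

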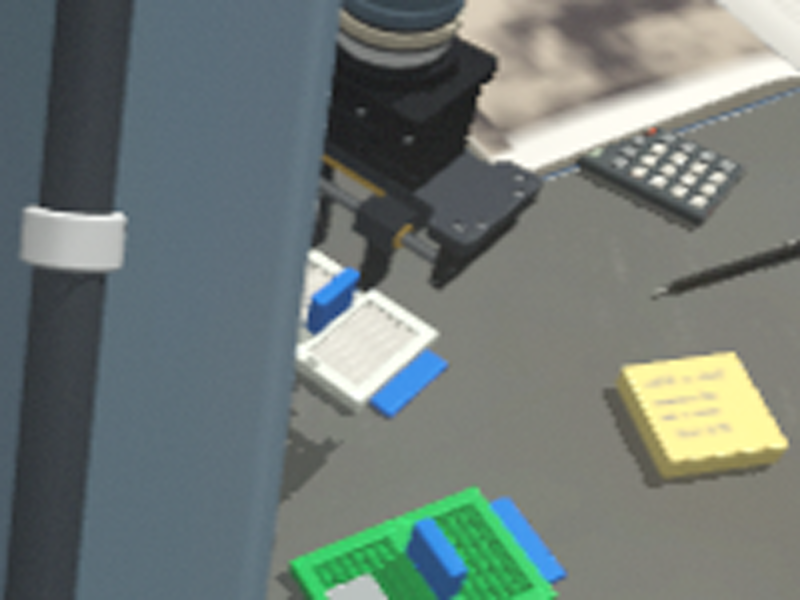

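The gripper is above the tab with the fingers either side along the frame's length (tab at (330,300)). Next: descend and close.

>>> apply_moves(
  rows=[
    {"x": -0.7,"y": 0,"z": 30,"rx": 0,"ry": 0,"rz": 0,"claw": 140},
    {"x": -0.7,"y": 0,"z": 54,"rx": 0,"ry": 0,"rz": 0,"claw": 140},
    {"x": -0.7,"y": 0,"z": 54,"rx": 0,"ry": 0,"rz": 0,"claw": 140},
    {"x": -0.7,"y": 0,"z": 54,"rx": 0,"ry": 0,"rz": 0,"claw": 255},
    {"x": -0.7,"y": 0,"z": 54,"rx": 0,"ry": 0,"rz": 0,"claw": 255},
    {"x": -0.7,"y": 0,"z": 54,"rx": 0,"ry": 0,"rz": 0,"claw": 255},
    {"x": -0.7,"y": 0,"z": 54,"rx": 0,"ry": 0,"rz": 0,"claw": 255},
    {"x": -0.7,"y": 0,"z": 54,"rx": 0,"ry": 0,"rz": 0,"claw": 255},
  ],
)

```text
time_s: 3.28
position: [0.5231, -0.2994, 0.0425]
tcp_rot: [[-0.211, 0.978, 0.001], [0.978, 0.211, -0.001], [-0.001, 0.001, -1.0]]
force: [-0.5, 0.6, 5.6]
opening: 0.136
grasp_force: 30.0
```

```bash
python3 - <<'E'
from h import *
s=read_state();print(s['position'],s['opening']*87,s['force'],s['grasp_force'])
E
```

```text
[ 0.52307698 -0.29935727  0.0425282 ] 11.788651865821619 [-0.52199039  0.62831072  5.63758763] 29.999827039428055
```

>>> apply_moves(
  rows=[
    {"x": 0,"y": 0,"z": -20,"rx": 0,"ry": 0,"rz": 0,"claw": 255},
    {"x": 0,"y": 0,"z": -60,"rx": 0,"ry": 0,"rz": 0,"claw": 255},
    {"x": 0,"y": 0,"z": -100,"rx": 0,"ry": 0,"rz": 0,"claw": 255},
    {"x": 0,"y": 0,"z": -100,"rx": 0,"ry": 0,"rz": 0,"claw": 255},
  ],
)

```text
time_s: 3.78
position: [0.5246, -0.3006, 0.1458]
tcp_rot: [[-0.211, 0.977, 0.006], [0.977, 0.211, -0.005], [-0.007, 0.005, -1.0]]
force: [-0.2, -0.1, -2.8]
opening: 0.136
grasp_force: 30.0
```

```bash
cat >> h.py <<'E'
HC=np.array([.5518,.0346,.016]);a=np.radians(189.04)
HR=np.array([[np.cos(a),-np.sin(a),0],[np.sin(a),np.cos(a),0],[0,0,1]])
def toH(P): return (np.asarray(P)-HC)@HR*1000   # mm in bay frame
def tcp_for_tip(X,Y,Z,th):  # tool pose (rear up th deg) putting tongue tip at X,Y,Z mm of bay frame
    t=np.radians(th);ex=np.array([np.cos(t),0,-np.sin(t)]);ez=np.array([np.sin(t),0,np.cos(t)])
    q=np.array([X,Y,Z])-78*ex+40*ez
    return HR@(q/1000)+HC, Rt(9.04,-th)
def tip(s=None):
    s=s or read_state();R=s['tcp_rot'];p=s['position']-R[:,1]*.078+R[:,2]*.040
    r=s['position']+R[:,1]*.070+R[:,2]*.0425
    F=s['force']@HR
    print("t",s['time_s'],"tip",toH(p).round(1),"rear",toH(r).round(1),"F(bay)",F.round(1),"tilt",round(np.degrees(np.arcsin(-R[2,1]))*-1,1))
E
python3 - <<'E'
from h import *
for n in("top","scene"):
    f=np.load(n+"0.npz");im,d=f['im'],f['d'];P=toH(pts(n,d))
    hsv=cv2.cvtColor(im,cv2.COLOR_RGB2HSV);H,S,V=[hsv[...,i].astype(int) for i in range(3)]
    box=(abs(P[...,0])<110)&(abs(P[...,1])<60)&(P[...,2]>-5)
    for nm,m in(("blue",(H>100)&(H<120)&(S>130)&(V>110)),("orange",(H>5)&(H<20)&(S>130)&(V>130))):
        q=P[box&m];print(n,nm,np.percentile(q,[2,10,50,90,98],axis=0).round(1).tolist())
    # along centre line y in +-12: height & brightness profile
    m=box&(abs(P[...,1]-15)<8);q=P[m];v=V[m]
    for x in range(-108,110,6):
        k=abs(q[:,0]-x)<3
        if k.sum() and (x<-45 or x>50): print(x,np.median(q[k,2]).round(1),int(np.median(v[k])),end=" | ")
    print()
row(*tcp_for_tip(68,0,60,12))
tip()
E
```

```text
top blue [[80.3, -47.7, 12.3], [81.5, -39.0, 13.6], [86.8, 2.9, 16.0], [92.0, 40.2, 17.8], [94.5, 46.8, 19.4]]
top orange [[-62.9, -10.1, 12.5], [-62.1, -8.8, 15.1], [-58.3, 0.2, 18.8], [-55.6, 8.3, 21.8], [-54.5, 9.9, 22.1]]
-102 13.4 166 | -96 0.5 148 | -90 -3.8 185 | -84 -4.0 186 | -78 -4.3 184 | -72 10.8 230 | -66 12.8 248 | -60 12.7 226 | -54 0.6 188 | -48 0.3 138 | 54 -0.3 78 | 60 0.2 78 | 66 0.3 77 | 72 -0.5 76 | 78 14.1 190 | 84 16.2 217 | 90 15.6 217 | 96 15.4 231 | 102 12.5 168 | 
scene blue [[71.4, -49.9, 0.0], [80.9, -43.1, 14.2], [86.7, -5.3, 16.1], [92.9, 36.4, 17.7], [96.4, 45.2, 18.3]]
scene orange [[-64.6, -12.1, 12.0], [-63.0, -9.9, 15.2], [-57.3, -0.8, 19.1], [-53.5, 8.6, 21.8], [-52.4, 10.3, 22.4]]
-102 13.3 166 | -96 4.4 103 | -90 -4.6 183 | -84 -4.5 197 | -72 11.4 220 | -66 13.8 244 | -60 12.0 192 | -54 4.6 173 | -48 0.5 127 | 54 -0.0 76 | 60 0.5 75 | 66 -0.5 75 | 72 0.4 112 | 78 16.3 207 | 84 15.6 228 | 90 15.8 228 | 96 15.2 234 | 102 13.6 164 | 108 4.3 102 | 
row xyz [322.1  97.2  12.9] r [-1.95  0.01  0.53]
t 3.775 tip [157.2 331.3  89.4] rear [  9.4 323.2  87.7] F(bay) [ 0.2  0.1 -2.8] tilt 0.3
```

>>> apply_moves(
  rows=[
    {"x": 60,"y": 18,"z": 3,"rx": -0.5,"ry": 0,"rz": 0.1,"claw": 255},
    {"x": 120,"y": 36,"z": 6,"rx": -1.0,"ry": 0,"rz": 0.2,"claw": 255},
    {"x": 180,"y": 54,"z": 8,"rx": -1.5,"ry": 0,"rz": 0.3,"claw": 255},
    {"x": 240,"y": 72,"z": 10,"rx": -1.95,"ry": 0,"rz": 0.4,"claw": 255},
    {"x": 290,"y": 88,"z": 12,"rx": -1.95,"ry": 0,"rz": 0.53,"claw": 255},
    {"x": 322,"y": 97,"z": 13,"rx": -1.95,"ry": 0,"rz": 0.53,"claw": 255},
    {"x": 322,"y": 97,"z": 13,"rx": -1.95,"ry": 0,"rz": 0.53,"claw": 255},
    {"x": 322,"y": 97,"z": 13,"rx": -1.95,"ry": 0,"rz": 0.53,"claw": 255},
  ],
)

```text
time_s: 4.78
position: [0.5493, 0.0358, 0.1283]
tcp_rot: [[-0.157, 0.968, 0.198], [0.988, 0.153, 0.037], [0.006, 0.202, -0.979]]
force: [0.4, -0.4, -1.0]
opening: 0.133
grasp_force: 30.0
```

```bash
python3 - <<'E'
from h import *
tip()
im,d=capture("scene");P=toH(pts("scene",d))
im2,d2=capture("top")
o=np.hstack([cv2.resize(im[150:300,130:290,::-1],(400,375),interpolation=cv2.INTER_CUBIC),cv2.resize(im2[110:260,110:270,::-1],(400,375),interpolation=cv2.INTER_CUBIC)])
cv2.imwrite("pics/s2.png",o)
s=read_state();R=s['tcp_rot']
row(*tcp_for_tip(68,0,20,12));row(*tcp_for_tip(68,0,3,12));print(s['position'],R.round(3),s['opening'])
E
```

```text
t 4.775 tip [70.6 -1.9 57.4] rear [-74.8  -1.7  84.7] F(bay) [-0.4  0.4 -1. ] tilt 11.6
row xyz [-0.9 -5.5 36.8] r [-0.06 -0.05 -0.03]
row xyz [-1.  -8.9 53.5] r [-0.06 -0.05 -0.03]
[0.54964993 0.03494361 0.1285084 ] [[-0.155  0.968  0.199]
 [ 0.988  0.151  0.037]
 [ 0.006  0.202 -0.979]] 0.13527770766347866
```

View pics/s2.png

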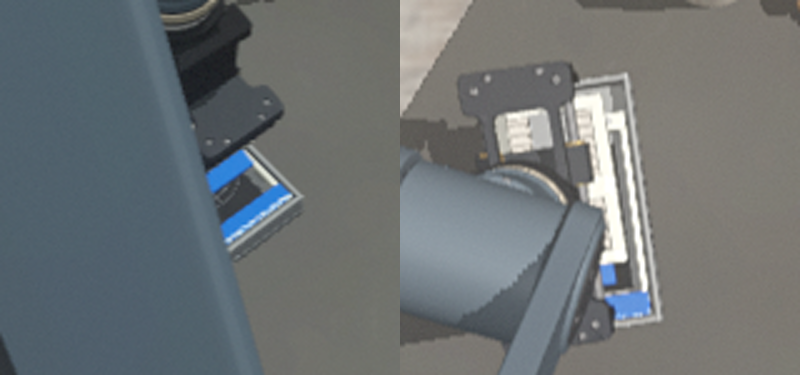

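The frame is held level across, tongue toward the lip; left view shows the tongue at (235,170) just before the lip (260,210). I'll measure the tongue from depth.

```bash
python3 - <<'E'
from h import *
for n in("scene","top"):
    im,d=capture(n);P=toH(pts(n,d));hsv=cv2.cvtColor(im,cv2.COLOR_RGB2HSV);H,S,V=[hsv[...,i].astype(int) for i in range(3)]
    m=(H>100)&(H<120)&(S>130)&(V>110)&(P[...,2]>35)&(P[...,2]<80)&(abs(P[...,1])<60)&(P[...,0]>30)
    q=P[m];print(n,len(q),np.percentile(q,[2,10,50,90,98],axis=0).round(1).tolist())
    c=np.polyfit(q[:,0],q[:,2],1);print("slope deg",np.degrees(np.arctan(c[0])),"Ztop at x=68",np.polyval(c,68))
    b=(V>150)&(S<60)&(P[...,2]>55)&(P[...,2]<110)&(abs(P[...,0])<90)&(abs(P[...,1])<60)
    q=P[b];print("white",len(q),np.percentile(q,[2,50,98],axis=0).round(1).tolist())
tip()
E
```

```text
scene 151 [[54.3, -13.1, 58.7], [55.8, -8.7, 59.8], [63.5, 7.5, 61.9], [70.6, 24.6, 64.1], [71.5, 28.0, 65.3]]
slope deg -13.025110433791454 Ztop at x=68 60.830968498579814Traceback (most recent call last):
  File "<stdin>", line 8, in <module>
    return _quantile_unchecked(
        a, q, axis, out, overwrite_input, method, keepdims, weights)
    return _ureduce(a,
                    func=_quantile_ureduce_func,
    ...<5 lines>...
                    overwrite_input=overwrite_input,
                    method=method)
    r = func(a, **kwargs)
    result = _quantile(arr,
                       quantiles=q,
    ...<2 lines>...
                       out=out,
                       weights=wgt)
    slices_having_nans = np.isnan(arr[-1, ...])
                                  ~~~^^^^^^^^^
IndexError: index -1 is out of bounds for axis 0 with size 0
```

Depth agrees with the kinematics to about 1 mm, so I can lower it.

>>> apply_moves(
  rows=[
    {"x": 1,"y": -3,"z": 15,"rx": 0,"ry": 0,"rz": 0,"claw": 255},
    {"x": 1,"y": -5.5,"z": 30,"rx": 0,"ry": 0,"rz": 0,"claw": 255},
    {"x": 1,"y": -6,"z": 37,"rx": 0,"ry": 0,"rz": 0,"claw": 255},
    {"x": 1,"y": -6,"z": 37,"rx": 0,"ry": 0,"rz": 0,"claw": 255},
    {"x": 1,"y": -6,"z": 37,"rx": 0,"ry": 0,"rz": 0,"claw": 255},
  ],
)

```text
time_s: 5.55
position: [0.5514, 0.0374, 0.0915]
tcp_rot: [[-0.157, 0.967, 0.2], [0.988, 0.152, 0.037], [0.005, 0.203, -0.979]]
force: [-0.4, -0.4, -0.7]
opening: 0.136
grasp_force: 30.0
```

```bash
python3 - <<'E'
from h import *
tip();row(*tcp_for_tip(68,0,4,12))
E
```

```text
t 5.55 tip [68.2 -3.2 20.5] rear [-77.2  -3.   48.1] F(bay) [ 0.5  0.4 -0.7] tilt 11.7
row xyz [-3.  -3.3 15.8] r [-0.05 -0.05 -0.02]
```

>>> apply_moves(
  rows=[
    {"x": -3,"y": -0.5,"z": 3,"rx": 0,"ry": 0,"rz": 0,"claw": 255},
    {"x": -3,"y": -1.5,"z": 7,"rx": 0,"ry": 0,"rz": 0,"claw": 255},
    {"x": -3,"y": -2.5,"z": 11,"rx": 0,"ry": 0,"rz": 0,"claw": 255},
    {"x": -3,"y": -3,"z": 14,"rx": 0,"ry": 0,"rz": 0,"claw": 255},
    {"x": -3,"y": -3,"z": 14,"rx": 0,"ry": 0,"rz": 0,"claw": 255},
    {"x": -3,"y": -3,"z": 14,"rx": 0,"ry": 0,"rz": 0,"claw": 255},
  ],
)

```text
time_s: 6.3
position: [0.5515, 0.0347, 0.077]
tcp_rot: [[-0.157, 0.967, 0.199], [0.988, 0.152, 0.037], [0.006, 0.203, -0.979]]
force: [-0.6, 0.2, -1.5]
opening: 0.136
grasp_force: 30.0
```

```bash
python3 - <<'E'
from h import *
tip();row(*tcp_for_tip(68,0,4,12));row(*tcp_for_tip(92,0,4,12))
E
```

```text
t 6.3 tip [68.6 -0.5  6. ] rear [-76.9  -0.3  33.6] F(bay) [ 0.6 -0.3 -1.5] tilt 11.7
row xyz [-0.2 -0.1  1.7] r [-0.05 -0.05 -0.01]
row xyz [ -0.2 -23.6  -3.2] r [-0.05 -0.05 -0.01]
```

>>> apply_moves(
  rows=[
    {"x": -0.4,"y": -0.5,"z": 2.6,"rx": 0,"ry": 0,"rz": 0,"claw": 255},
    {"x": -0.4,"y": -3.5,"z": 2.0,"rx": 0,"ry": 0,"rz": 0,"claw": 255},
    {"x": -0.4,"y": -6.5,"z": 1.4,"rx": 0,"ry": 0,"rz": 0,"claw": 255},
    {"x": -0.4,"y": -9.5,"z": 0.8,"rx": 0,"ry": 0,"rz": 0,"claw": 255},
    {"x": -0.4,"y": -12,"z": 0.2,"rx": 0,"ry": 0,"rz": 0,"claw": 255},
    {"x": -0.4,"y": -12,"z": 0.2,"rx": 0,"ry": 0,"rz": 0,"claw": 255},
  ],
)

```text
time_s: 7.05
position: [0.5396, 0.0324, 0.0744]
tcp_rot: [[-0.157, 0.967, 0.199], [0.988, 0.152, 0.037], [0.006, 0.202, -0.979]]
force: [0.1, 0.2, -1.2]
opening: 0.137
grasp_force: 30.0
```

```bash
python3 - <<'E'
from h import *
tip();row(*tcp_for_tip(92,0,4,12))
E
```

```text
t 7.05 tip [80.6 -0.1  3.4] rear [-64.8   0.1  30.9] F(bay) [-0.1 -0.2 -1.2] tilt 11.7
row xyz [  0.2 -11.2  -3.3] r [-0.05 -0.05 -0.02]
```

Free so far at 80.6 mm, which is under the lip. Continue in small steps.

>>> apply_moves(
  rows=[
    {"x": 0,"y": -2,"z": -0.4,"rx": 0,"ry": 0,"rz": 0,"claw": 255},
    {"x": 0,"y": -4,"z": -0.8,"rx": 0,"ry": 0,"rz": 0,"claw": 255},
    {"x": 0,"y": -6,"z": -1.2,"rx": 0,"ry": 0,"rz": 0,"claw": 255},
    {"x": 0,"y": -8,"z": -1.6,"rx": 0,"ry": 0,"rz": 0,"claw": 255},
    {"x": 0,"y": -8,"z": -1.6,"rx": 0,"ry": 0,"rz": 0,"claw": 255},
  ],
)

```text
time_s: 7.68
position: [0.5316, 0.0312, 0.0743]
tcp_rot: [[-0.157, 0.967, 0.199], [0.988, 0.152, 0.037], [0.006, 0.202, -0.979]]
force: [0.7, 0.6, -2.8]
opening: 0.133
grasp_force: 30.0
```

```bash
python3 - <<'E'
from h import *
tip()
E
```

```text
t 7.675 tip [88.8 -0.1  3.3] rear [-56.7   0.1  30.8] F(bay) [-0.7 -0.5 -2.8] tilt 11.7
```

>>> apply_moves(
  rows=[
    {"x": 0,"y": -1,"z": 0.2,"rx": 0,"ry": 0,"rz": 0,"claw": 255},
    {"x": 0,"y": -2,"z": 0,"rx": 0,"ry": 0,"rz": 0,"claw": 255},
    {"x": 0,"y": -3,"z": -0.2,"rx": 0,"ry": 0,"rz": 0,"claw": 255},
    {"x": 0,"y": -3,"z": -0.2,"rx": 0,"ry": 0,"rz": 0,"claw": 255},
  ],
)

```text
time_s: 8.18
position: [0.5288, 0.0307, 0.0739]
tcp_rot: [[-0.157, 0.967, 0.199], [0.988, 0.152, 0.037], [0.006, 0.203, -0.979]]
force: [0.3, -0.6, -1.1]
opening: 0.136
grasp_force: 30.0
```

```bash
python3 - <<'E'
from h import *
tip()
E
```

```text
t 8.175 tip [91.6 -0.1  2.9] rear [-53.9   0.1  30.4] F(bay) [-0.2  0.6 -1.1] tilt 11.7
```

>>> apply_moves(
  rows=[
    {"x": 0,"y": -1,"z": -0.2,"rx": 0,"ry": 0,"rz": 0,"claw": 255},
    {"x": 0,"y": -1.5,"z": -0.3,"rx": 0,"ry": 0,"rz": 0,"claw": 255},
    {"x": 0,"y": -2,"z": -0.4,"rx": 0,"ry": 0,"rz": 0,"claw": 255},
    {"x": 0,"y": -2,"z": -0.4,"rx": 0,"ry": 0,"rz": 0,"claw": 255},
  ],
)

```text
time_s: 8.68
position: [0.5283, 0.0303, 0.0743]
tcp_rot: [[-0.156, 0.967, 0.202], [0.988, 0.152, 0.037], [0.005, 0.206, -0.979]]
force: [5.6, 2.4, -1.2]
opening: 0.137
grasp_force: 30.0
```

```bash
python3 - <<'E'
from h import *
tip()
E
```

```text
t 8.675 tip [92.   0.3  3.1] rear [-53.4   0.6  31.1] F(bay) [-5.9 -1.5 -1.2] tilt 11.9
```

Felt stop: the tip is at 92 mm with 6 N, agreeing with a carrier shift of about +13 mm as seen in the images. Now I'll swing down about the tip.

```bash
python3 - <<'E'
from h import *
for t in(12,10,8,7,6,5,4,3,2,1,0): print(t,end=" ");row(*tcp_for_tip(91.3,0.3,3.0,t))
E
```

```text
12 row xyz [0.3 0.5 0.1] r [-0.02 -0.04 -0.02]
10 row xyz [0.3 1.9 2.8] r [ 0.31 -0.04 -0.02]
8 row xyz [0.3 3.2 5.6] r [ 0.64 -0.04 -0.02]
7 row xyz [0.3 3.7 7. ] r [ 0.81 -0.04 -0.02]
6 row xyz [0.3 4.3 8.4] r [ 0.98 -0.04 -0.02]
5 row xyz [0.3 4.9 9.9] r [ 1.14 -0.04 -0.02]
4 row xyz [ 0.3  5.4 11.3] r [ 1.31 -0.04 -0.02]
3 row xyz [ 0.3  5.9 12.8] r [ 1.48 -0.04 -0.02]
2 row xyz [ 0.3  6.3 14.2] r [ 1.64 -0.04 -0.02]
1 row xyz [ 0.2  6.8 15.7] r [ 1.81 -0.04 -0.01]
0 row xyz [ 0.2  7.2 17.2] r [ 1.98 -0.04 -0.01]
```

>>> apply_moves(
  rows=[
    {"x": 0,"y": 0.9,"z": 1,"rx": 0.1,"ry": 0,"rz": 0,"claw": 255},
    {"x": 0,"y": 1.9,"z": 2.8,"rx": 0.31,"ry": 0,"rz": 0,"claw": 255},
    {"x": 0,"y": 2.6,"z": 4.2,"rx": 0.47,"ry": 0,"rz": 0,"claw": 255},
    {"x": 0,"y": 3.2,"z": 5.6,"rx": 0.64,"ry": 0,"rz": 0,"claw": 255},
    {"x": 0,"y": 3.2,"z": 5.6,"rx": 0.64,"ry": 0,"rz": 0,"claw": 255},
  ],
)

```text
time_s: 9.3
position: [0.532, 0.0308, 0.0692]
tcp_rot: [[-0.157, 0.978, 0.135], [0.988, 0.155, 0.026], [0.005, 0.138, -0.99]]
force: [4.9, 0.8, 0.7]
opening: 0.135
grasp_force: 30.0
```

```bash
python3 - <<'E'
from h import *
tip();print(read_state()['moment'])
E
```

```text
t 9.3 tip [91.9  0.4  2.8] rear [-55.    0.5  20.7] F(bay) [-5.   0.   0.7] tilt 7.9
[ 0.03872964 -0.64752546 -0.06813492]
```

```bash
python3 - <<'E'
from h import *
for t in(8,7,6,5,4,3,2): print(t,end=" ");row(*tcp_for_tip(91.7,0.3,2.8,t))
E
```

```text
8 row xyz [ 0.3  0.1 -0.1] r [-0.01 -0.05 -0.01]
7 row xyz [0.3 0.8 1.3] r [ 0.15 -0.05 -0.01]
6 row xyz [0.3 1.5 2.7] r [ 0.32 -0.05 -0.01]
5 row xyz [0.3 2.1 4.1] r [ 0.49 -0.05 -0.01]
4 row xyz [0.3 2.7 5.5] r [ 0.65 -0.05 -0.  ]
3 row xyz [0.3 3.3 6.9] r [ 0.82 -0.05 -0.  ]
2 row xyz [0.3 3.9 8.3] r [ 0.99 -0.05 -0.  ]
```

>>> apply_moves(
  rows=[
    {"x": 0,"y": 0.4,"z": 0.7,"rx": 0.08,"ry": 0,"rz": 0,"claw": 255},
    {"x": 0,"y": 0.8,"z": 1.3,"rx": 0.15,"ry": 0,"rz": 0,"claw": 255},
    {"x": 0,"y": 1.1,"z": 2.0,"rx": 0.24,"ry": 0,"rz": 0,"claw": 255},
    {"x": 0,"y": 1.5,"z": 2.7,"rx": 0.32,"ry": 0,"rz": 0,"claw": 255},
    {"x": 0,"y": 1.5,"z": 2.7,"rx": 0.32,"ry": 0,"rz": 0,"claw": 255},
  ],
)

```text
time_s: 9.93
position: [0.5336, 0.0311, 0.0668]
tcp_rot: [[-0.157, 0.982, 0.102], [0.988, 0.155, 0.021], [0.005, 0.105, -0.995]]
force: [4.0, -0.4, 1.8]
opening: 0.13
grasp_force: 30.0
```

```bash
python3 - <<'E'
from h import *
tip();print(read_state()['moment'])
for t in(6,5,4,3,2,1,0): print(t,end=" ");row(*tcp_for_tip(91.9,0.3,2.7,t))
E
```

```text
t 9.925 tip [91.9  0.3  2.9] rear [-55.5   0.4  15.8] F(bay) [-3.9  1.   1.8] tilt 6.0
[-0.1195467  -0.86220435 -0.02350882]
6 row xyz [0.2 0.  0.2] r [ 0.   -0.05 -0.01]
5 row xyz [0.2 0.7 1.5] r [ 0.17 -0.05 -0.01]
4 row xyz [0.2 1.4 2.9] r [ 0.33 -0.05 -0.01]
3 row xyz [0.2 2.  4.3] r [ 0.5  -0.05 -0.01]
2 row xyz [0.2 2.6 5.7] r [ 0.67 -0.05 -0.01]
1 row xyz [0.2 3.2 7.1] r [ 0.83 -0.05 -0.01]
0 row xyz [0.2 3.8 8.5] r [ 1.   -0.05 -0.01]
```

Moving smoothly with the latch giving way; continue.

>>> apply_moves(
  rows=[
    {"x": 0,"y": 0.4,"z": 0.8,"rx": 0.08,"ry": 0,"rz": 0,"claw": 255},
    {"x": 0,"y": 0.7,"z": 1.5,"rx": 0.17,"ry": 0,"rz": 0,"claw": 255},
    {"x": 0,"y": 1.1,"z": 2.2,"rx": 0.25,"ry": 0,"rz": 0,"claw": 255},
    {"x": 0,"y": 1.4,"z": 2.9,"rx": 0.33,"ry": 0,"rz": 0,"claw": 255},
    {"x": 0,"y": 1.4,"z": 2.9,"rx": 0.33,"ry": 0,"rz": 0,"claw": 255},
  ],
)

```text
time_s: 10.55
position: [0.5352, 0.0315, 0.0638]
tcp_rot: [[-0.157, 0.985, 0.068], [0.988, 0.156, 0.016], [0.005, 0.07, -0.998]]
force: [5.1, -0.2, 1.5]
opening: 0.137
grasp_force: 30.0
```

```bash
python3 - <<'E'
from h import *
tip();print(read_state()['moment'])
for t in(4,3,2,1,0,-1): print(t,end=" ");row(*tcp_for_tip(91.9,0.3,2.6,t))
E
```

```text
t 10.55 tip [91.9  0.2  2.4] rear [-55.9   0.3  10.2] F(bay) [-5.   1.   1.5] tilt 4.0
[-0.14513933 -0.86784856  0.00218742]
4 row xyz [ 0.1  0.  -0.2] r [-0.   -0.05 -0.01]
3 row xyz [0.1 0.7 1.2] r [ 0.16 -0.05 -0.01]
2 row xyz [0.1 1.4 2.6] r [ 0.33 -0.05 -0.  ]
1 row xyz [0.1 2.  4. ] r [ 0.5  -0.05 -0.  ]
0 row xyz [0.1 2.6 5.4] r [ 0.66 -0.05 -0.  ]
-1 row xyz [0.1 3.2 6.8] r [ 0.83 -0.05 -0.  ]
```

>>> apply_moves(
  rows=[
    {"x": 0,"y": 0.5,"z": 0.9,"rx": 0.1,"ry": 0,"rz": 0,"claw": 255},
    {"x": 0,"y": 0.9,"z": 1.7,"rx": 0.2,"ry": 0,"rz": 0,"claw": 255},
    {"x": 0,"y": 1.3,"z": 2.6,"rx": 0.32,"ry": 0,"rz": 0,"claw": 255},
    {"x": 0,"y": 1.7,"z": 3.4,"rx": 0.41,"ry": 0,"rz": 0,"claw": 255},
    {"x": 0,"y": 1.7,"z": 3.4,"rx": 0.41,"ry": 0,"rz": 0,"claw": 255},
  ],
)

```text
time_s: 11.18
position: [0.537, 0.0318, 0.0605]
tcp_rot: [[-0.157, 0.987, 0.025], [0.988, 0.157, 0.009], [0.005, 0.026, -1.0]]
force: [6.0, -0.4, 0.2]
opening: 0.13
grasp_force: 30.0
```

```bash
python3 - <<'E'
from h import *
tip();print(read_state()['moment'])
for t in(2,1,0,-1): print(t,end=" ");row(*tcp_for_tip(91.9,0.3,2.5,t))
E
```

```text
t 11.175 tip [91.9  0.2  2.4] rear [-56.1   0.2   3.8] F(bay) [-5.9  1.3  0.2] tilt 1.5
[-1.30293410e-01 -8.93332784e-01  3.57885072e-04]
2 row xyz [ 0.1 -0.3 -0.8] r [-0.08 -0.05 -0.  ]
1 row xyz [0.1 0.4 0.6] r [ 0.09 -0.05 -0.  ]
0 row xyz [0.1 1.  2. ] r [ 0.25 -0.05 -0.  ]
-1 row xyz [0.1 1.7 3.4] r [ 0.42 -0.05 -0.  ]
```

>>> apply_moves(
  rows=[
    {"x": 0,"y": 0.4,"z": 0.6,"rx": 0.09,"ry": 0,"rz": 0,"claw": 255},
    {"x": 0,"y": 0.7,"z": 1.3,"rx": 0.17,"ry": 0,"rz": 0,"claw": 255},
    {"x": 0,"y": 1.0,"z": 2.0,"rx": 0.25,"ry": 0,"rz": 0,"claw": 255},
    {"x": 0,"y": 1.3,"z": 2.6,"rx": 0.33,"ry": 0,"rz": 0,"claw": 255},
    {"x": 0,"y": 1.3,"z": 2.6,"rx": 0.33,"ry": 0,"rz": 0,"claw": 255},
  ],
)

```text
time_s: 11.8
position: [0.5383, 0.0321, 0.0581]
tcp_rot: [[-0.157, 0.988, -0.008], [0.988, 0.157, 0.004], [0.005, -0.008, -1.0]]
force: [5.0, 0.2, 3.2]
opening: 0.132
grasp_force: 30.0
```

```bash
python3 - <<'E'
from h import *
tip();print(read_state()['moment'])
im,d=capture("top");im1,d1=capture("scene");np.savez("t3.npz",im=im,d=d)
o=np.hstack([cv2.resize(im[110:260,110:270,::-1],(400,375),interpolation=cv2.INTER_CUBIC),cv2.resize(im1[150:300,130:290,::-1],(400,375),interpolation=cv2.INTER_CUBIC)])
cv2.imwrite("pics/s3.png",o)
E
```

```text
t 11.8 tip [92.   0.1  2.7] rear [-56.    0.1  -0.9] F(bay) [-5.   0.6  3.2] tilt -0.4
[-0.16526599 -1.05554233 -0.01017549]
```

View pics/s3.png

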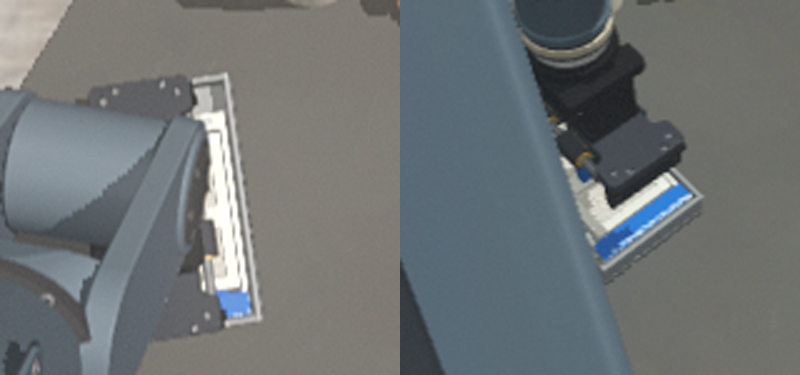

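The tongue is hidden under the lip and the frame appears low in the housing. I'll check the rear height from depth.

```bash
python3 - <<'E'
from h import *
f=np.load("t3.npz");P=toH(pts("top",f['d']));V=f['im'].max(2)
for x in range(-90,85,10):
    for y in (30,36,40):
        m=(abs(P[...,0]-x)<5)&(abs(P[...,1]-y)<3)
        if m.sum()>3: print(x,y,m.sum(),np.median(P[m][:,2]).round(1),int(np.median(V[m])),end=" | ")
    print()
E
```

```text
-90 30 11 -6.0 195 | -90 36 14 -7.4 193 | -90 40 12 -6.9 155 | 
-80 30 24 -3.6 176 | -80 36 23 -3.2 179 | -80 40 20 -4.4 134 | 
-70 30 20 128.6 111 | -70 36 31 126.9 99 | -70 40 27 100.2 96 | 
-60 30 19 129.8 101 | -60 36 35 126.8 102 | -60 40 26 14.7 160 | 
-50 30 6 128.0 89 | -50 36 11 11.2 255 | -50 40 13 11.1 255 | 
-40 36 12 11.1 255 | -40 40 13 10.4 255 | 
-30 36 14 9.8 255 | -30 40 14 10.8 255 | 
-20 30 10 172.6 168 | -20 36 16 11.0 255 | -20 40 14 10.8 255 | 
-10 30 36 344.6 136 | -10 36 41 342.2 134 | -10 40 39 336.6 133 | 
0 30 40 353.3 152 | 0 36 48 352.1 150 | 0 40 52 350.5 148 | 
10 30 48 358.2 160 | 10 36 46 357.2 156 | 10 40 42 356.2 151 | 
20 30 43 359.4 117 | 20 36 43 358.9 116 | 20 40 25 15.8 255 | 
30 30 31 358.0 114 | 30 36 32 108.6 111 | 30 40 43 109.9 134 | 
40 30 14 60.3 153 | 40 36 47 111.0 109 | 40 40 69 187.6 134 | 
50 30 23 103.9 211 | 50 36 83 187.6 132 | 50 40 74 413.6 133 | 
60 30 67 130.4 133 | 60 36 82 428.0 133 | 60 40 68 428.4 133 | 
70 30 81 441.0 137 | 70 36 68 442.9 133 | 70 40 141 411.1 113 | 
80 30 86 454.4 147 | 80 36 110 438.2 140 | 80 40 196 404.5 111 |
```

The body top is at about 11 mm, so it is home. One extra gentle press, relax, then open and lift.

>>> apply_moves(
  rows=[
    {"x": 0,"y": 0.3,"z": 0.8,"rx": 0.1,"ry": 0,"rz": 0,"claw": 255},
    {"x": 0,"y": 0.6,"z": 1.5,"rx": 0.18,"ry": 0,"rz": 0,"claw": 255},
    {"x": 0,"y": 0.6,"z": 1.5,"rx": 0.18,"ry": 0,"rz": 0,"claw": 255},
    {"x": 0,"y": 0.6,"z": 1.5,"rx": 0.18,"ry": 0,"rz": 0,"claw": 255},
  ],
)

```text
time_s: 12.4
position: [0.5387, 0.0323, 0.0571]
tcp_rot: [[-0.156, 0.987, -0.027], [0.988, 0.157, 0.001], [0.005, -0.026, -1.0]]
force: [3.7, 0.4, 6.2]
opening: 0.132
grasp_force: 30.4
```

```bash
python3 - <<'E'
from h import *
tip();print(read_state()['moment'])
E
```

```text
t 12.4 tip [92.4 -0.   3.2] rear [-55.5   0.   -3.2] F(bay) [-3.7  0.2  6.2] tilt -1.5
[-0.05478181 -1.24680086 -0.04559616]
```

>>> apply_moves(
  rows=[
    {"x": 0,"y": 0.5,"z": -0.7,"rx": -0.1,"ry": 0,"rz": 0,"claw": 255},
    {"x": 0,"y": 0.5,"z": -1,"rx": -0.15,"ry": 0,"rz": 0,"claw": 200},
    {"x": 0,"y": 0.5,"z": -1,"rx": -0.15,"ry": 0,"rz": 0,"claw": 150},
    {"x": 0,"y": 0.5,"z": -1,"rx": -0.15,"ry": 0,"rz": 0,"claw": 140},
    {"x": 0,"y": 0.5,"z": -1,"rx": -0.15,"ry": 0,"rz": 0,"claw": 140},
    {"x": 0,"y": 0.5,"z": -30,"rx": 0,"ry": 0,"rz": 0,"claw": 140},
    {"x": 0,"y": 0.5,"z": -80,"rx": 0,"ry": 0,"rz": 0,"claw": 140},
    {"x": 0,"y": 0.5,"z": -120,"rx": 0,"ry": 0,"rz": 0,"claw": 140},
  ],
)

```text
time_s: 13.4
position: [0.542, 0.0323, 0.1777]
tcp_rot: [[-0.157, 0.987, -0.029], [0.988, 0.157, 0.001], [0.006, -0.028, -1.0]]
force: [1.5, -0.6, -0.3]
opening: 0.453
grasp_force: 0.0
```

>>> apply_moves(
  rows=[
    {"x": -60,"y": 0,"z": 0,"rx": 0,"ry": 0,"rz": 0,"claw": 140},
    {"x": -120,"y": 0,"z": 0,"rx": 0,"ry": 0,"rz": 0,"claw": 140},
    {"x": -180,"y": 0,"z": 0,"rx": 0,"ry": 0,"rz": 0,"claw": 140},
    {"x": -240,"y": 0,"z": 0,"rx": 0,"ry": 0,"rz": 0,"claw": 140},
    {"x": -240,"y": 0,"z": 0,"rx": 0,"ry": 0,"rz": 0,"claw": 140},
  ],
)

```text
time_s: 14.02
position: [0.5805, -0.2097, 0.1748]
tcp_rot: [[-0.151, 0.988, -0.026], [0.988, 0.151, -0.0], [0.004, -0.026, -1.0]]
force: [-0.0, 1.9, -0.8]
opening: 0.453
grasp_force: 0.0
```

```bash
python3 - <<'E'
from h import *
tip()
im,d=capture("top");im1,d1=capture("scene")
o=np.hstack([cv2.resize(im[130:260,125:235,::-1],(400,473),interpolation=cv2.INTER_CUBIC),cv2.resize(im1[160:290,150:260,::-1],(400,473),interpolation=cv2.INTER_CUBIC)])
cv2.imwrite("pics/s4.png",o)
for n,i,dd in(("top",im,d),("scene",im1,d1)):
    P=toH(pts(n,dd));hsv=cv2.cvtColor(i,cv2.COLOR_RGB2HSV);H,S,V=[hsv[...,k].astype(int) for k in range(3)]
    box=(abs(P[...,0])<110)&(abs(P[...,1])<60)&(P[...,2]>-5)
    q=P[box&(H>5)&(H<20)&(S>130)&(V>130)];print(n,"orange",len(q),np.percentile(q,[2,10,50,90,98],axis=0).round(1).tolist())
    b=(abs(P[...,0]-10)<60)&(abs(P[...,1])<36)&(P[...,2]>5)&(P[...,2]<20)&(V>120)&(S<60);q=P[b]
    c=np.linalg.lstsq(np.c_[q[:,:2],np.ones(len(q))],q[:,2],rcond=None)[0];print("plane",c.round(4),"Z front/rear",(c[2]+c[0]*74).round(1),(c[2]-c[0]*57).round(1))
E
```

```text
t 14.025 tip [ 89.1 245.2 120.9] rear [-58.8 246.  114.5] F(bay) [-0.3 -1.8 -0.8] tilt -1.5
top orange 42 [[-63.2, -10.0, 14.7], [-61.9, -8.4, 16.0], [-59.5, -0.2, 19.3], [-56.0, 8.2, 22.1], [-55.6, 9.9, 23.8]]
plane [-5.9000e-03 -6.3000e-03  1.0407e+01] Z front/rear 10.0 10.7Traceback (most recent call last):
  File "<stdin>", line 9, in <module>
    return _quantile_unchecked(
        a, q, axis, out, overwrite_input, method, keepdims, weights)
    return _ureduce(a,
                    func=_quantile_ureduce_func,
    ...<5 lines>...
                    overwrite_input=overwrite_input,
                    method=method)
    r = func(a, **kwargs)
    result = _quantile(arr,
                       quantiles=q,
    ...<2 lines>...
                       out=out,
                       weights=wgt)
    slices_having_nans = np.isnan(arr[-1, ...])
                                  ~~~^^^^^^^^^
IndexError: index -1 is out of bounds for axis 0 with size 0
```

View pics/s4.png

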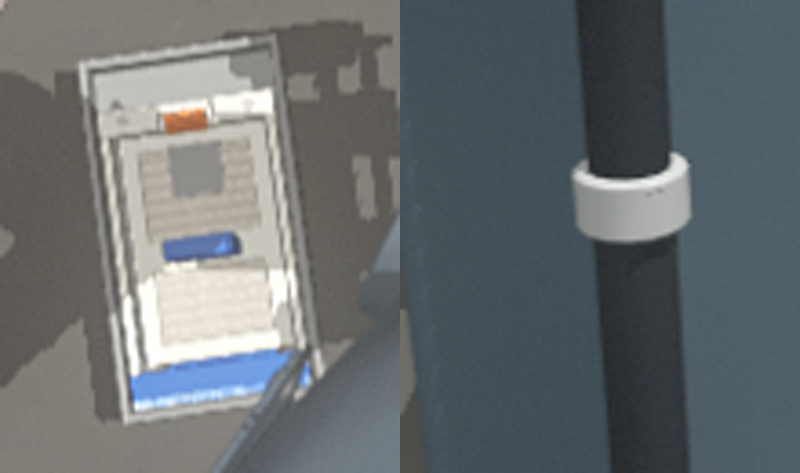

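The frame lies flat and level with its tongue under the lip (90..300, 370), and the latch is at (185,120). The arm's shadow and the blocked scene view leave the latch position uncertain, so I'll clear the arm for a like-for-like comparison with the first images.

>>> apply_moves(
  rows=[
    {"x": 0,"y": 0,"z": -60,"rx": 0,"ry": 0,"rz": 0,"claw": 200},
    {"x": 60,"y": -10,"z": -70,"rx": 0,"ry": 0,"rz": 0,"claw": 255},
    {"x": 120,"y": -30,"z": -70,"rx": 0,"ry": 0,"rz": 0,"claw": 255},
    {"x": 180,"y": -50,"z": -70,"rx": 0,"ry": 0,"rz": 0,"claw": 255},
    {"x": 240,"y": -70,"z": -70,"rx": 0,"ry": 0,"rz": 0,"claw": 255},
    {"x": 300,"y": -90,"z": -70,"rx": 0,"ry": 0,"rz": 0,"claw": 255},
    {"x": 360,"y": -110,"z": -70,"rx": 0,"ry": 0,"rz": 0,"claw": 255},
    {"x": 420,"y": -130,"z": -70,"rx": 0,"ry": 0,"rz": 0,"claw": 255},
    {"x": 480,"y": -150,"z": -70,"rx": 0,"ry": 0,"rz": 0,"claw": 255},
    {"x": 540,"y": -170,"z": -70,"rx": 0,"ry": 0,"rz": 0,"claw": 255},
  ],
)

```text
time_s: 15.38
position: [0.3288, 0.2986, 0.2527]
tcp_rot: [[-0.159, 0.987, -0.029], [0.987, 0.159, 0.001], [0.006, -0.028, -1.0]]
force: [0.4, 0.1, -1.1]
opening: 0.005
grasp_force: 0.0
```

>>> apply_moves(
  rows=[
    {"x": 60,"y": -20,"z": 0,"rx": 0,"ry": 0,"rz": 0,"claw": 255},
    {"x": 120,"y": -40,"z": 0,"rx": 0,"ry": 0,"rz": 0,"claw": 255},
    {"x": 180,"y": -60,"z": 0,"rx": 0,"ry": 0,"rz": 0,"claw": 255},
    {"x": 220,"y": -80,"z": 0,"rx": 0,"ry": 0,"rz": 0,"claw": 255},
    {"x": 220,"y": -80,"z": 0,"rx": 0,"ry": 0,"rz": 0,"claw": 255},
  ],
)

```text
time_s: 16.0
position: [0.2143, 0.503, 0.2558]
tcp_rot: [[-0.164, 0.986, -0.029], [0.986, 0.164, 0.001], [0.006, -0.029, -1.0]]
force: [0.0, -0.6, -0.3]
opening: 0.006
grasp_force: 0.0
```

```bash
python3 - <<'E'
from h import *
print(read_state()['position'],read_state()['time_s'])
o=[]
for n in("top","scene"):
    ims={"0":(lambda f:(f['im'],f['d']))(np.load(n+"0.npz")),"5":capture(n)}
    for k,(im,d) in ims.items():
        P=toH(pts(n,d));hsv=cv2.cvtColor(im,cv2.COLOR_RGB2HSV);H,S,V=[hsv[...,j].astype(int) for j in range(3)]
        box=(abs(P[...,0])<110)&(abs(P[...,1])<60)&(P[...,2]>-5)
        q=P[box&(H>5)&(H<20)&(S>130)&(V>130)];print(n,k,"orange",len(q),np.percentile(q,[2,50,98],axis=0).round(1).tolist()) if len(q) else print(n,k,"none")
        q=toH(ray(n,np.argwhere(box&(H>5)&(H<20)&(S>130)&(V>130))[:,::-1],.035));print(" ray mean",q.mean(0).round(2),q.min(0).round(1),q.max(0).round(1))
        u0,v0=(150,145) if n=="top" else (165,180)
        o.append(cv2.resize(im[v0:v0+50,u0:u0+50,::-1],(390,290),interpolation=cv2.INTER_CUBIC))
    b=(abs(P[...,0]-10)<60)&(abs(P[...,1])<36)&(P[...,2]>5)&(P[...,2]<20)&(V>120)&(S<60);q=P[b]
    c=np.linalg.lstsq(np.c_[q[:,:2],np.ones(len(q))],q[:,2],rcond=None)[0];print("plane",c.round(4))
cv2.imwrite("pics/s5.png",np.vstack([np.hstack(o[:2]),np.hstack(o[2:])]))
E
```

```text
[0.2143338  0.50304161 0.25578413] 16.0
top 0 orange 50 [[-62.9, -10.1, 12.5], [-58.3, 0.2, 18.8], [-54.5, 9.9, 22.1]]
 ray mean [-58.65   0.08  19.  ] [-64.  -10.8  19. ] [-53.7  11.1  19. ]
top 5 orange 42 [[-63.0, -9.9, 12.9], [-59.7, -0.0, 19.0], [-55.6, 9.6, 22.9]]
 ray mean [-59.24  -0.1   19.  ] [-63.4 -10.8  19. ] [-55.2   9.9  19. ]
plane [-8.10000e-03 -5.30000e-03  1.04535e+01]
scene 0 orange 54 [[-64.6, -12.1, 12.0], [-57.3, -0.8, 19.1], [-52.4, 10.3, 22.4]]
 ray mean [-57.76  -1.24  19.  ] [-67.1 -13.   19. ] [-49.7  10.4  19. ]
scene 5 orange 50 [[-64.0, -12.1, 14.9], [-57.6, -1.0, 19.1], [-52.4, 10.2, 21.6]]
 ray mean [-57.79  -1.09  19.  ] [-65.6 -13.   19. ] [-49.8  10.4  19. ]
plane [-9.30000e-03 -1.70000e-03  1.06579e+01]
```

View pics/s5.png

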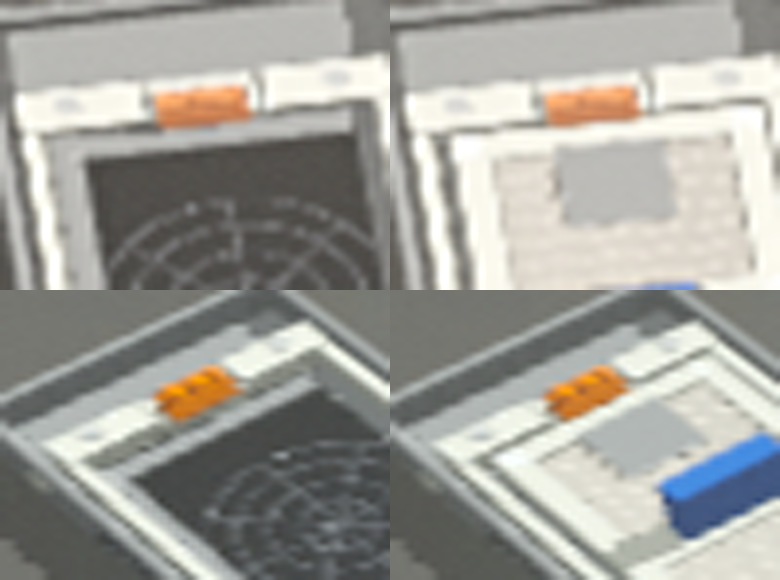

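The latch sits in the same place as when sprung out (scene mean -57.8 mm before and after). It overlaps the frame's rear edge, and the frame is flat at the right height. Handing in.

```bash
python3 -c "
from rig import *
print(hand_in())"
```

```text
the job is handed in; nothing more can be done
None
```

The filter frame is back in the air cleaner and the job is handed in at about 16 s: the tongue is under the lip (end wall felt at about +13 mm carrier shift), the frame lies flat, and the camera shows the latch sprung back over it; forces read after each move stayed under 8 N, the mug, ink bottle and stamp were not approached, and no verdict came back.

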